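Load and fire a spring impact tester

ROBOT

A 6-joint arm with a two-finger parallel gripper is mounted at the origin on a cart in front of the work surface, level with it; the furniture and walls round the work are solid. World frame = base frame: x ahead of the robot, y to its left, z up, the work surface at z = 0. Lengths are in m, angles in rad, forces in N, time in s.
With the tool pointing down it reaches from about 0.3 to 0.875 m from the base axis. Payload 6.4 kg.
Tool frame: the origin (TCP) lies between the finger pads; the fingertips stand 22 mm ahead of it and the grasp point (between the pads) lies 3 mm ahead of it; z points along the fingers, y is the line along which they close (so a half turn about z gives the same grasp; the last joint's range is limited). The gripper opens to 85 mm and grips with 20 to 120 N. Pads are 22 mm wide; open, the fingers measure 114 mm over their backs; the gripper's body (76 mm by 85 mm) begins 54 mm behind the grasp point. The pads swing forward as they close: fully open they stand 13 mm farther back than shut.
Start: joints at [1.091, 0.181, 1.607, -0, 1.354, -0.206], TCP at [0.155, 0.554, 0.253] pointing down, gripper open.
Joint ranges: [-2.99, 2.99], [-0.89, 2.07], [0.3, 2.58], [-1.14, 4.28], [0, 2.63], [-3.12, 3.12]. Speed limits (rad/s): [2.57, 2.57, 3.01, 3.14, 3.14, 3.14].

INTERFACE

Orientations are given as a unit quaternion [w, x, y, z].
In Python, from bench import ctrl, imaging, workorder gives the robot as it stands.
- The arm moves only by the shell command python3 -m pendant 'ROWS' [OPENING]. ROWS is JSON, a list of rows, each a list of 4 numbers: the shift along the tool's x, y, z in cm, then the turn about the tool's z in degrees. In form: [[dx, dy, dz, roll], ...]. A call has 1 to 12 rows; each row is the pose to reach, as a shift and turn from the pose commanded when the call began, along the tool's axes at that moment; what a row does not reach only later rows make up. A row lasts 1/12 s, in which the tool goes at most 41.7 mm and 7.16 degrees, less where a joint would pass 70% of its speed; a pose out of reach is approached as far as the arm can. A call with a gripper value outside its range is refused whole. OPENING is the opening, from 0 (shut) to 1 (fully open), set as the call begins (- or left out, the last holds). The fingers move at their own pace and stop on an object; the grip force is fixed at half the most. Time passes only in rows, so rows that repeat a pose let the fingers close. It gives the time, the measured TCP pose, the force, the opening and the grip force at its end, in the units of the state.
- ctrl.get_obs(): the state, without advancing time (a new reading comes with each control period).
- imaging.camera(name): name is "scene" or "top"; returns the picture (384x512x3 uint8, red, green, blue); there is no depth.
- imaging.camera_info(name): a dict with "K" (3x3 intrinsics, pixels), "T" (4x4, takes a point from camera to world coordinates). Camera axes: x right, y up, looking along -z (the intrinsics and any distortion apply to the point x, -y, -z); pixel columns grow to the right and rows downward; lengths in m; the calibration is good to about 2 mm. A picture is of the moment at which its call begins. camera_info takes no time and is no camera call.
- workorder.hand_in(): hands the job in; it is judged then, once.
The state is a dict: "time_s": time; "q": joint angles; "dq": joint speeds; "joint_efforts": joint torques, N m; "eef_pos": TCP position; "eef_rot": TCP orientation; "wrist_force": force on the tool from outside, world axes, zero at the start; "torque": the same for the moment, N m; "opening": opening from 0.0 (shut) to 1.0 (fully open); "grasp_force": force on a finger pad.
Only numpy, scipy, OpenCV 4.12 (cv2) and the standard library are available. Lean on these libraries where they do the work, as an engineer would, in place of code of your own. Each camera call takes 0.05 s, during which the arm holds its last target. There are 200 camera calls.

TASK

Run one impact test on the bench: draw the tester's striker back by its knob until the sear holds it, take the longer, grooved coupon from the cradle and stand it centred against the anvil with its long side across the tester, then press the trip paddle so that the striker shoots forward and pins the coupon to the anvil. The coupon has to be set down on the bench and gripped the other way before it will go in. Leave the shorter plain gauge block in the cradle and the other things on the bench where they are.

Things in the scene. Friction and masses are not known exactly. Their poses are not given: they have to be found in the camera images.
- tester: spring impact tester, fixed: grey bed 300 x 90 mm, top 20 mm up, with guide housing (52 mm high), striker rod and, at one end, a dark anvil block 36 mm wide, 62 mm high. Origin: on the bench under the bed's middle. x: along the bed, firing direction, knob end to anvil; y across the bed; z up. The anvil's striking face is at x = 115 mm, facing -x; the striker's axis is 38 mm above the bench.
- striker (a joint): striker travel in m: 0 fully forward, growing as drawn back along the tester's -x. Its spring pulls forward with 3 N at 0, about 8 N at 0.045. Once drawn past about 0.046 to 0.050 the sear drops in front of its catch bar, and holds it at about 0.045; end stop 0.060. Its 23 mm nose is 5 mm from the anvil at 0, about 50 mm when held. With the coupon pinned on the anvil it rests near 0.017.
- draw_knob (a point): centre of the round black head of the upright draw knob on the striker: head 24 mm in diameter, from 71 to 101 mm above the bench (this point 88 mm up), on a 14 mm stem; 90 mm behind (-x of) the tester's origin when the striker is forward; travels with the striker. The sear lever (69 mm high there) ends 10 mm in front of it.
- sear (a joint): angle of the sear lever in rad: 0 at rest (a light spring returns it), growing as the trip paddle is pressed down, stop at 0.25. It also lifts to about 0.13 by itself while the striker is drawn past. With the striker held, it lets go between 0.06 and 0.13.
- trip_paddle (a point): centre of the top of the ribbed trip paddle, a plate 26 x 28 mm on the front end of the sear lever, 79 mm above the bench, 48 mm in front (+x) of the tester's origin. Pressed straight down about 5 to 10 mm it trips the sear; this takes about 8 to 10 N at first and the striker then fires at once. Stop after 12 mm. Springs back when let go.
- anvil_seat (a point): where the centre of the coupon's underside belongs: on top of the bed (20 mm above the bench), 11 mm in front of the anvil's face, mid-bed; axes as the tester's. With the striker held back, the 50 mm between nose and anvil is too little for fingers before and behind the coupon; its ends, towards +y and -y, stand free.
- cradle: grey plastic cradle, fixed, 46 x 122 mm, origin at the centre of its underside. Two bays in a row along its y, centred 28.5 mm either side of the origin; floors 6 mm up, each 50 mm long between end walls 34 mm wide and 37 mm high; long sides open but for a lip 9 mm high. So blocks in it can be gripped only across their 22 mm.
- coupon: the coupon to be tested: bare aluminium block 22 mm (its x) by 44 mm (its y) by 36 mm high, with a groove 6 mm wide and 5 mm deep across the middle of its top, 95 g. Origin: centre of its underside, z up. It starts in one of the two cradle bays.
- gauge_block: plain aluminium block without a groove, 22 mm (x) by 30 mm (y) by 36 mm high; stands in the other bay and stays there. Origin: centre of its underside.
- label_roll: roll of white labels, 68 mm across, 38 mm high; bystander. Origin: centre of its underside.
- bench_timer: white bench timer, 66 x 66 x 18 mm; bystander. Origin: centre of its underside.
- beaker: small glass beaker, 56 mm across, 69 mm high; bystander. Origin: centre of its underside.
- vial: small white vial with a round cap, 25 mm across, 46 mm high, standing 50 to 65 mm beside the tester's bed on the robot's side; bystander. Origin: centre of its underside.
Things that resemble listed ones, but are neither listed nor needed, are in the scene too. Leave any orange look-alike of the coupon alone.

How it is judged:
By the outcome, as a careful person would: the job done as asked, in the order asked, and still so for the second after the job is handed in, with the robot touching nothing.
It also fails if it takes over 61 s, if anything falls off the work surface, if the arm or the gripper's body presses on something with over 40 N, if the wrist force passes 120 N, or if a joint passes its speed limit or range.

## Working session

There is one attempt and no reset: what is moved stays moved. The work goes in short steps, Python scripts to look and compute and a shell command to move; the robot and the scene stay as the last step left them, time stands still between calls to the robot, and variables do not carry over. Pictures are saved under pics/ and viewed, at most 10 in all, crops included, and the job is handed in when it is done.

```bash
mkdir -p pics; ls; python3 - <<'E'
from bench import ctrl, imaging, workorder
import cv2,numpy as np
np.set_printoptions(precision=4,suppress=True)
for n in("scene","top"):
    im=imaging.camera(n); cv2.imwrite(f"pics/{n}0.png",im[...,::-1]); i=imaging.camera_info(n); print(n,{k:np.array(v) if not isinstance(v,str) else v for k,v in i.items()})
a=[cv2.imread(f"pics/{n}0.png") for n in("top","scene")]
cv2.imwrite("pics/topbig.png",cv2.resize(a[0],(800,600),interpolation=cv2.INTER_CUBIC))
o=ctrl.get_obs();print(o)
E
```

```text
pics
scene {'K': array([[472.8951,   0.    , 257.2478],
       [  0.    , 472.8951, 193.6467],
       [  0.    ,   0.    ,   1.    ]]), 'T': array([[ 0.526 ,  0.5916, -0.611 , -0.2019],
       [-0.8505,  0.369 , -0.3749, -0.5203],
       [ 0.0037,  0.7168,  0.6973,  0.9595],
       [ 0.    ,  0.    ,  0.    ,  1.    ]])}
top {'K': array([[434.8483,   0.    , 261.5118],
       [  0.    , 434.8483, 193.3197],
       [  0.    ,   0.    ,   1.    ]]), 'T': array([[-0.0232,  0.9932, -0.1138,  0.4851],
       [-0.9996, -0.0251, -0.0149, -0.0608],
       [-0.0176,  0.1134,  0.9934,  1.134 ],
       [ 0.    ,  0.    ,  0.    ,  1.    ]])}
{'time_s': 0.1, 'q': array([ 1.0907,  0.1815,  1.6079,  0.    ,  1.3538, -0.2063]), 'dq': array([ 0.0011, -0.0018, -0.001 , -0.001 ,  0.0011,  0.001 ]), 'joint_efforts': array([ -0.0001, -44.587 , -35.2245,  -0.0002,   0.004 ,  -0.    ]), 'eef_pos': array([0.1553, 0.5532, 0.2525]), 'eef_rot': array([-0.0003,  0.1365,  0.9906, -0.0007]), 'wrist_force': array([-0.2984,  0.0078,  0.1604]), 'torque': array([-0.0709,  0.0218, -0.0111]), 'grasp_force': 0.0, 'opening': 1.0044705505445524}
```

View pics/topbig.png

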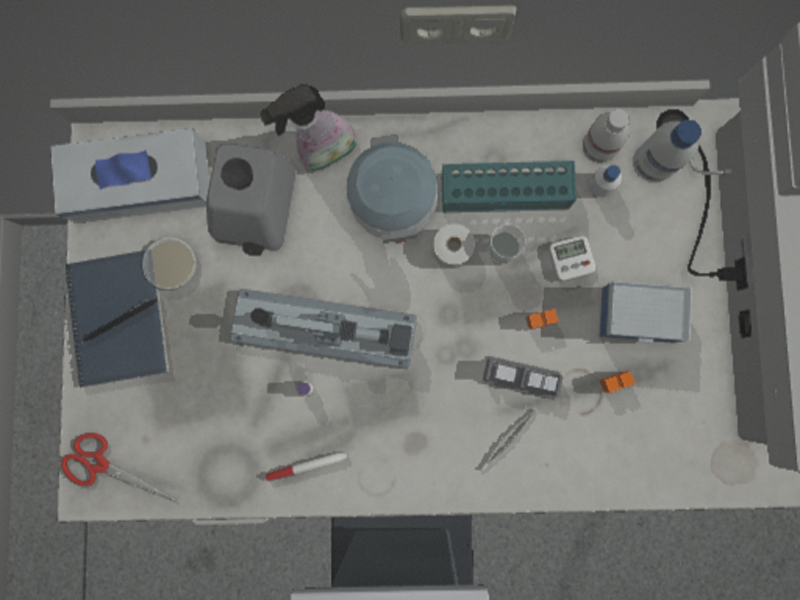

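View pics/scene0.png

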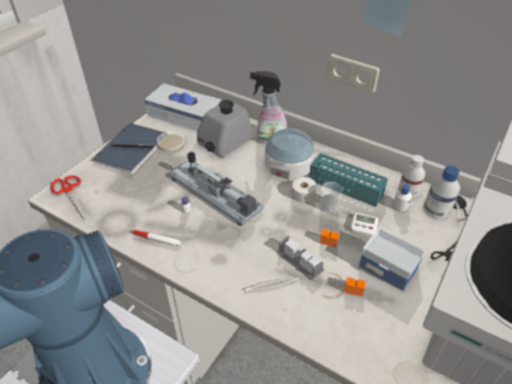

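Top view (800x600 scale): tester with knob at (261,317), anvil (402,338); cradle (523,376). Candidates for the coupon: right-bay block (542,381) looks longer with a groove; left-bay block (505,372) is plain and short, so it is the gauge; orange look-alikes at (543,319) and (618,381) are to be left. The vial is at (305,389). I'll confirm in one crop.

```bash
python3 - <<'E'
import cv2,numpy as np
a=cv2.imread("pics/top0.png")
def crop(x,y,w,h,s):
    c=cv2.resize(a[y:y+h,x:x+w],None,fx=s,fy=s,interpolation=cv2.INTER_CUBIC)
    for i in range(0,w,10):
        cv2.line(c,(i*s+s//2,0),(i*s+s//2,5),(0,0,255),1); cv2.putText(c,str(x+i),(i*s,14),0,.32,(0,0,255),1)
    for i in range(0,h,10):
        cv2.line(c,(0,i*s+s//2),(5,i*s+s//2),(0,0,255),1); cv2.putText(c,str(y+i),(6,i*s+6),0,.32,(0,0,255),1)
    return c
A=crop(142,180,133,60,6); B=crop(305,225,60,32,8)
o=np.zeros((600,798,3),np.uint8); o[:360,:798]=A; o[362:362+238,:480]=B[:238]
cv2.imwrite("pics/crop1.png",o)
E
```

```text
(no output)
```

View pics/crop1.png

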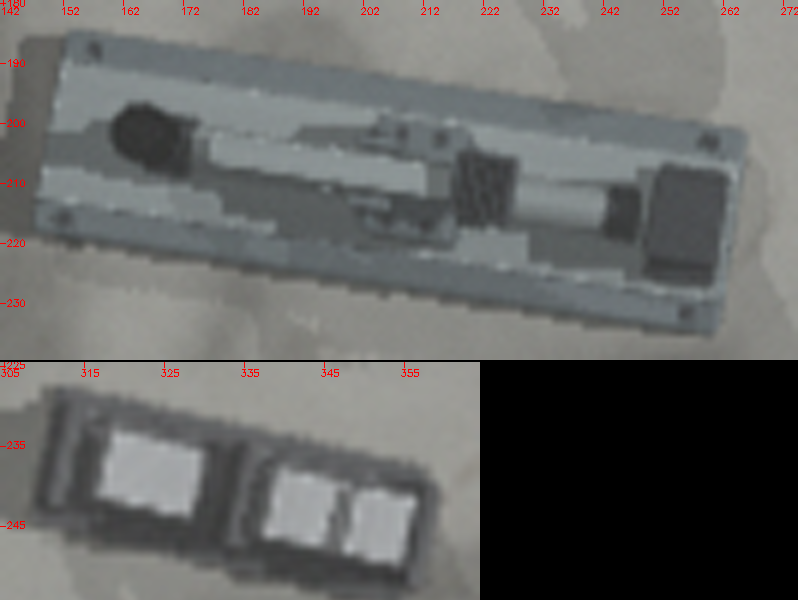

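The crop confirms it: the right-bay block has the groove across its middle and is longer, so it is the coupon. The left one is plain and short, so it is the gauge. I read the corner pixels from this crop and fit poses.

```bash
cat > h.py <<'E'
import numpy as np, json
from scipy.optimize import least_squares
from bench import ctrl, imaging
np.set_printoptions(precision=4,suppress=True)
def proj(n,P):
    i=imaging.camera_info(n);K=np.array(i["K"]);T=np.array(i["T"]);P=np.atleast_2d(P)
    c=(P-T[:3,3])@T[:3,:3]; c=c*[1,-1,-1]; u=c@K.T; return u[:,:2]/u[:,2:]
def unproj(n,uv,z):
    i=imaging.camera_info(n);K=np.array(i["K"]);T=np.array(i["T"])
    d=np.linalg.solve(K,[uv[0],uv[1],1])*[1,-1,-1]; d=T[:3,:3]@d; return T[:3,3]+d*(z-T[2,3])/d[2]
def w(p,L):
    L=np.atleast_2d(np.array(L,float)); c,s=np.cos(p[2]),np.sin(p[2])
    return np.c_[p[0]+c*L[:,0]-s*L[:,1],p[1]+s*L[:,0]+c*L[:,1],L[:,2]]
def fit(n,L,uv,p0):
    r=least_squares(lambda p:(proj(n,w(p,L))-uv).ravel(),p0); return r.x,r.fun.reshape(-1,2)
E
python3 - <<'E'
from h import *
A=lambda L:np.array(L,float)/6+[142-.42,180-.42]
B=lambda L:(np.array(L,float)-[0,362])/8+[305-.44,225-.44]
L=[(-.15,.045,.02),(.15,.045,.02),(.15,-.045,.02),(-.15,-.045,.02),(.115,.018,.062),(.115,-.018,.062)]
uv=A([(68,33),(745,130),(718,333),(38,235),(655,165),(645,258)])
p,r=fit("top",L,uv,[.45,.15,-1.6]);print("tester",p,r)
for nm,l in dict(knobtop=(-.09,0,.101),paddle=(.048,0,.079),seat=(.104,0,.02)).items():
    print(nm,w(p,l),"crop",(proj("top",w(p,l))-[142-.42,180-.42])*6,"scene",proj("scene",w(p,l)))
Lc=[(.011,-.022,.042),(.011,.022,.042),(-.011,.022,.042),(-.011,-.022,.042)]
# order of px: TL,TR,BR,BL ; coupon y along row; take y to right => -world y
uvc=B([(278,466),(418,490),(408,565),(262,542)])
Lq=[(-.011,-.022,.042),(-.011,.022,.042),(.011,.022,.042),(.011,-.022,.042)]
p2,r2=fit("top",Lq,uvc,[.4,-.2,3.0]);print("coupon",p2,r2.round(2).tolist())
Lg=[(-.011,-.015,.042),(-.011,.015,.042),(.011,.015,.042),(.011,-.015,.042)]
p3,r3=fit("top",Lg,B([(112,431),(204,447),(192,517),(98,498)]),[.4,-.15,3.0]);print("gauge",p3,r3.round(2).tolist())
print("vial",unproj("top",(305*.64,389*.64),.046))
E
```

```text
tester [ 0.5736  0.0981 -1.7352] [[-0.571  -0.4308]
 [ 1.0243 -0.6066]
 [ 0.6067  0.3445]
 [-1.4556  0.2354]
 [ 0.3937  0.7213]
 [-0.0334 -0.3504]]
knobtop [[0.5884 0.1869 0.101 ]] crop [[138.9537 134.6635]] scene [[190.9144 153.9117]]
paddle [[0.5658 0.0507 0.079 ]] crop [[485.9815 186.8283]] scene [[226.2342 181.3347]]
seat [[ 0.5566 -0.0045  0.02  ]] crop [[629.94   215.2199]] scene [[241.7049 206.0234]]
coupon [ 0.4786 -0.2547  2.9492] [[-0.19, 0.33], [-0.14, 0.32], [-0.17, -0.26], [0.49, -0.39]]
gauge [ 0.4931 -0.1963  2.9261] [[-0.22, -0.23], [0.15, 0.08], [0.11, 0.05], [-0.03, 0.1]]
vial [0.4746 0.1237 0.046 ]
```

Fit residuals are about 1 px, and the scene camera predicts the knob at (191,154), where it appears. The vial is 57 mm beside the bed, which matches. Now a helper for move deltas.

```bash
cat >> h.py <<'E'
from scipy.spatial.transform import Rotation as R
TES=np.array([.5736,.0981,-1.7352]); CP=np.array([.4786,-.2547,2.9492])
def go(xyz,yaw=None):
    "print tool-axis shift (cm) and roll (deg) to bring TCP to xyz with tool-y yaw (rad, mod pi)"
    o=ctrl.get_obs(); q=o["eef_rot"]; M=R.from_quat([q[1],q[2],q[3],q[0]])
    d=M.inv().apply(np.array(xyz)-o["eef_pos"])*100; m=M.as_matrix()
    a=np.arctan2(m[1,1],m[0,1]); r=0 if yaw is None else (np.degrees(a-yaw)+90)%180-90
    print("t",o["time_s"],"pos",o["eef_pos"],"yaw",a.round(3),"q6",o["q"][5].round(2),"-> ",d.round(2),"roll",round(r,1),"| F",o["wrist_force"].round(1),"open",round(o["opening"],2),"gf",round(o["grasp_force"],1))
E
python3 - <<'E'
from h import *
k=w(TES,(-.09,0,.19))[0]; go(k,TES[2]+np.pi/2)
E
```

```text
t 0.1 pos [0.1553 0.5532 0.2525] yaw 1.297 q6 -0.21 ->  [-51.6  -23.54   6.27] roll 83.7 | F [-0.3  0.   0.2] open 1.0 gf 0.0
```

```bash
python3 -m pendant '[[-51.6,-23.5,6.3,83.7],[-51.6,-23.5,6.3,83.7],[-51.6,-23.5,6.3,83.7],[-51.6,-23.5,6.3,83.7],[-51.6,-23.5,6.3,83.7],[-51.6,-23.5,6.3,83.7],[-51.6,-23.5,6.3,83.7],[-51.6,-23.5,6.3,83.7],[-51.6,-23.5,6.3,83.7],[-51.6,-23.5,6.3,83.7],[-51.6,-23.5,6.3,83.7],[-51.6,-23.5,6.3,83.7]]' 0.7; python3 - <<'E'
from h import *
k=w(TES,(-.09,0,.14))[0]; go(k,TES[2]+np.pi/2)
E
```

```text
time_s: 1.1
eef_pos: [0.5362, 0.2313, 0.1975]
eef_rot: [-0.0, 0.765, 0.644, -0.0]
wrist_force: [0.9, 1.1, 0.6]
opening: 0.698
grasp_force: 0.0
t 1.1 pos [0.5362 0.2313 0.1975] yaw -0.17 q6 0.37 ->  [-3.49  5.89  5.74] roll -0.3 | F [0.9 1.1 0.6] open 0.7 gf 0.0
```

```bash
python3 -m pendant '[[-3.5,5.9,1,-0.3],[-3.5,5.9,3,-0.3],[-3.5,5.9,5.7,-0.3],[-3.5,5.9,5.7,-0.3],[-3.5,5.9,5.7,-0.3]]'; python3 - <<'E'
from h import *
k=w(TES,(-.09,0,.096))[0]; go(k,TES[2]+np.pi/2)
import cv2
im=imaging.camera("scene")[...,::-1]; im2=imaging.camera("top")[...,::-1]
a=cv2.resize(im[110:230,150:290],None,fx=4,fy=4,interpolation=cv2.INTER_CUBIC)
b=cv2.resize(im2[170:230,142:202],None,fx=4,fy=4,interpolation=cv2.INTER_CUBIC)
o=np.zeros((480,800,3),np.uint8);o[:,:560]=a;o[:240,560:800]=b;cv2.imwrite("pics/k.png",o)
E
```

```text
time_s: 1.52
eef_pos: [0.5858, 0.1885, 0.1389]
eef_rot: [-0.002, 0.761, 0.649, -0.002]
wrist_force: [0.1, 0.8, 0.8]
opening: 0.701
grasp_force: 0.0
t 1.5167 pos [0.5858 0.1885 0.1389] yaw -0.159 q6 0.28 ->  [-0.11  0.3   4.29] roll 0.3 | F [0.1 0.8 0.8] open 0.7 gf 0.0
```

View pics/k.png

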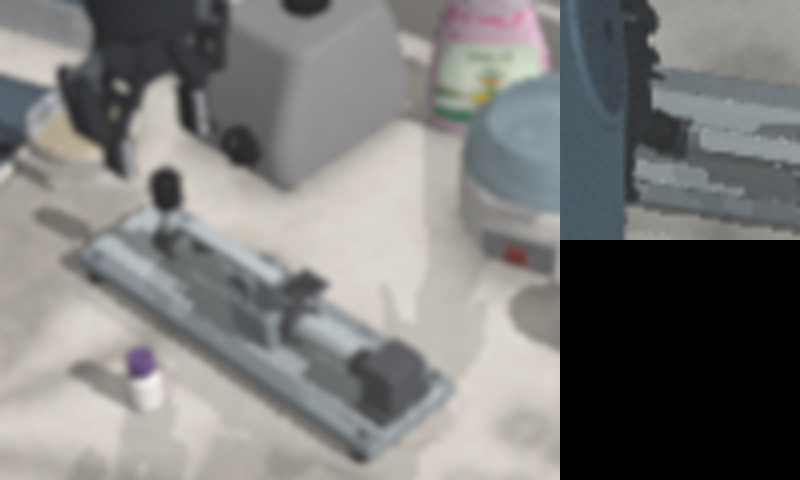

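The picture shows the two open fingers (crop (122,170) and (200,130)) straddling the knob head (165,185). Descend and grip.

```bash
python3 -m pendant '[[-0.1,0.3,2,0.3],[-0.1,0.3,4.3,0.3],[-0.1,0.3,4.3,0.3],[-0.1,0.3,4.3,0.3]]'; python3 -m pendant '[[0,0,0,0],[0,0,0,0],[0,0,0,0],[0,0,0,0],[0,0,0,0],[0,0,0,0]]' 0 ; python3 - <<'E'
from h import *
k=w(TES,(-.143,0,.095))[0]; go(k,TES[2]+np.pi/2)
E
```

```text
time_s: 1.95
eef_pos: [0.5898, 0.1883, 0.0988]
eef_rot: [-0.0, 0.762, 0.647, -0.0]
wrist_force: [0.0, -0.1, 0.5]
opening: 0.697
grasp_force: 0.0
time_s: 2.45
eef_pos: [0.5896, 0.1882, 0.1003]
eef_rot: [-0.001, 0.762, 0.647, -0.0]
wrist_force: [-8.7, 1.7, 11.5]
opening: 0.254
grasp_force: 58.6
t 2.45 pos [0.5896 0.1882 0.1003] yaw -0.163 q6 0.28 ->  [ 5.14 -0.1   0.53] roll 0.1 | F [-8.7  1.7 11.5] open 0.25 gf 58.6
```

```bash
python3 -m pendant '[[0.8,0,0,0],[1.6,0,0,0],[2.4,0,0,0],[3.2,0,0,0],[4,0,0,0],[4.6,0,0,0],[5.1,0,0,0],[5.4,0,0,0],[5.4,0,0,0],[5.4,0,0,0]]'
```

```text
time_s: 3.28
eef_pos: [0.5987, 0.2398, 0.1002]
eef_rot: [0.0, 0.762, 0.647, -0.001]
wrist_force: [-8.4, -7.2, 12.8]
opening: 0.255
grasp_force: 58.6
```

```bash
python3 -m pendant '[[-0.2,0,0,0],[-0.4,0,0,0],[-0.6,0,0,0],[-0.8,0,0,0],[-0.8,0,0,0]]'
```

```text
time_s: 3.7
eef_pos: [0.5974, 0.2325, 0.1003]
eef_rot: [-0.0, 0.763, 0.647, -0.001]
wrist_force: [-8.4, -2.6, 9.8]
opening: 0.25
grasp_force: 58.5
```

Force dropped from about 9 N to 4 N at 45 mm, so the sear appears to be carrying. Release and rise, then check.

```bash
python3 -m pendant '[[0,0,0,0],[0,0,0,0],[0,0,0,0],[0,0,0,0],[0,0,-2,0],[0,0,-5,0],[0,0,-9,0],[-4,0,-13,0],[-8,0,-13,0],[-12,0,-13,0]]' 0.7
python3 - <<'E'
from h import *
c=w(CP,(0,0,.15))[0]; go(c,CP[2])
import cv2
im=imaging.camera("scene")[...,::-1]
cv2.imwrite("pics/s2.png",cv2.resize(im[110:230,150:350],None,fx=4,fy=4,interpolation=cv2.INTER_CUBIC))
p=[w(TES,(x,0,.101))[0] for x in(-.09,-.135)]; print((proj("scene",p)-[150,110])*4)
E
```

```text
time_s: 4.53
eef_pos: [0.5815, 0.1223, 0.2319]
eef_rot: [0.002, 0.762, 0.648, 0.003]
wrist_force: [-0.1, -0.7, 0.3]
opening: 0.702
grasp_force: 0.0
t 4.5333 pos [0.5815 0.1223 0.2319] yaw -0.161 q6 0.17 ->  [-38.88  -4.17   8.11] roll 1.8 | F [-0.1 -0.7  0.3] open 0.7 gf 0.0
[[163.6039 175.6508]
 [120.8475 149.4237]]
```

View pics/s2.png

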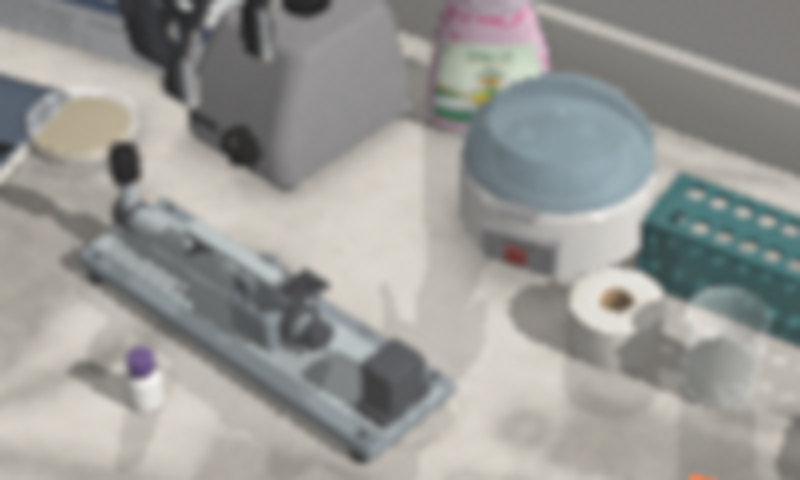

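The knob now sits at crop (124,147); prediction when held is (121,149). The striker nose is clear of the anvil, so the sear holds. On to the coupon.

```bash
python3 -m pendant '[[-38.9,-4.2,8.1,1.8],[-38.9,-4.2,8.1,1.8],[-38.9,-4.2,8.1,1.8],[-38.9,-4.2,8.1,1.8],[-38.9,-4.2,8.1,1.8],[-38.9,-4.2,8.1,1.8],[-38.9,-4.2,8.1,1.8],[-38.9,-4.2,8.1,1.8],[-38.9,-4.2,8.1,1.8],[-38.9,-4.2,8.1,1.8],[-38.9,-4.2,8.1,1.8],[-38.9,-4.2,8.1,1.8]]' 0.7; python3 - <<'E'
from h import *
c=w(CP,(0,0,.1))[0]; go(c,CP[2])
E
```

```text
time_s: 5.58
eef_pos: [0.4742, -0.2556, 0.1463]
eef_rot: [-0.0, 0.774, 0.634, 0.0]
wrist_force: [-0.2, 0.6, 0.1]
opening: 0.701
grasp_force: 0.0
t 5.5833 pos [ 0.4742 -0.2556  0.1463] yaw -0.198 q6 -0.52 ->  [0.17 0.41 4.63] roll -0.3 | F [-0.2  0.6  0.1] open 0.7 gf 0.0
```

```bash
python3 -m pendant '[[0.2,0.4,2.5,-0.3],[0.2,0.4,4.6,-0.3],[0.2,0.4,4.6,-0.3],[0.2,0.4,4.6,-0.3],[0.2,0.4,4.6,-0.3]]'; python3 - <<'E'
from h import *
c=w(CP,(0,0,.036))[0]; go(c,CP[2])
import cv2
im=imaging.camera("scene")[...,::-1];im2=imaging.camera("top")[...,::-1]
o=np.hstack([cv2.resize(i,None,fx=4,fy=4,interpolation=cv2.INTER_CUBIC) for i in(im[190:300,250:350],im2[190:300,300:400])])
cv2.imwrite("pics/c3.png",o)
E
```

```text
time_s: 6.0
eef_pos: [0.48, -0.2528, 0.1018]
eef_rot: [0.0, 0.771, 0.637, 0.0]
wrist_force: [0.4, 0.6, 0.2]
opening: 0.705
grasp_force: 0.0
t 6.0 pos [ 0.48   -0.2528  0.1018] yaw -0.189 q6 -0.52 ->  [-0.21 -0.11  6.58] roll 0.2 | F [0.4 0.6 0.2] open 0.71 gf 0.0
```

View pics/c3.png

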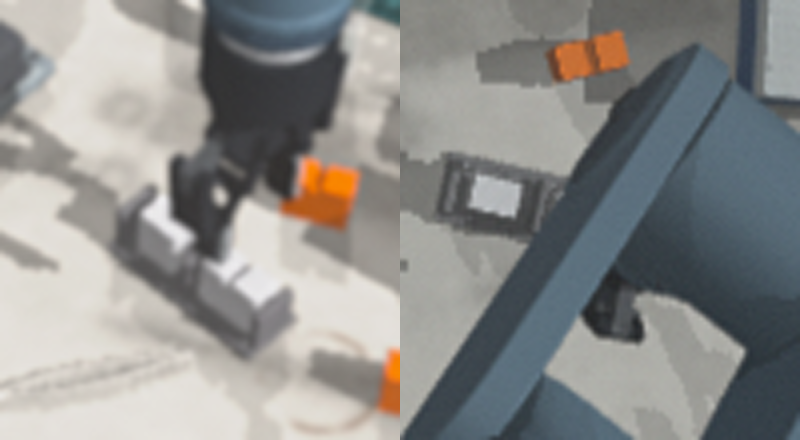

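Fingers (215,250) and (285,190) straddle the coupon (top at (247,268)), with midpoint right above it. Descend and grip.

```bash
python3 -m pendant '[[-0.2,-0.1,2,0.2],[-0.2,-0.1,4,0.2],[-0.2,-0.1,5.5,0.2],[-0.2,-0.1,6.5,0.2],[-0.2,-0.1,6.5,0.2],[-0.2,-0.1,6.5,0.2]]'; python3 -m pendant '[[0,0,0,0],[0,0,0,0],[0,0,0,0],[0,0,0,0],[0,0,0,0],[0,0,0,0]]' 0
```

```text
time_s: 6.6
eef_pos: [0.4781, -0.2552, 0.0362]
eef_rot: [0.0, 0.772, 0.636, 0.0]
wrist_force: [0.7, -1.5, -0.8]
opening: 0.699
grasp_force: 0.0
time_s: 7.1
eef_pos: [0.4786, -0.2558, 0.037]
eef_rot: [0.001, 0.772, 0.636, 0.0]
wrist_force: [-0.6, 0.8, 6.1]
opening: 0.25
grasp_force: 59.5
```

```bash
python3 -m pendant '[[0,0,-1,0],[0,0,-3,0],[0,0,-5,0],[0,0,-7,0],[0,0,-7,0]]'; python3 - <<'E'
from h import *
go([.415,-.07,.10],CP[2]+.0)
E
```

```text
time_s: 7.52
eef_pos: [0.4799, -0.2568, 0.1103]
eef_rot: [0.003, 0.772, 0.636, 0.001]
wrist_force: [1.1, -0.3, 0.0]
opening: 0.245
grasp_force: 58.7
t 7.5167 pos [ 0.4799 -0.2568  0.1103] yaw -0.193 q6 -0.52 ->  [17.09 -9.96  0.91] roll -0.1 | F [ 1.1 -0.3  0. ] open 0.24 gf 58.7
```

```bash
python3 -m pendant '[[3.4,-2,0,0],[6.8,-4,0,0],[10.2,-6,0,0],[13.7,-8,1,0],[17.1,-10,2.5,0],[17.1,-10,4,0],[17.1,-10,4.5,0],[17.1,-10,4.5,0],[17.1,-10,4.5,0]]'; python3 - <<'E'
from h import *
go([.415,-.07,.032],CP[2]); print(proj("top",[.415,-.07,0])*1.5625)
E
```

```text
time_s: 8.27
eef_pos: [0.4132, -0.069, 0.0611]
eef_rot: [0.0, 0.772, 0.635, 0.0]
wrist_force: [-0.6, -0.3, 0.0]
opening: 0.249
grasp_force: 58.9
t 8.2667 pos [ 0.4132 -0.069   0.0611] yaw -0.194 q6 -0.26 ->  [-0.07  0.19  2.91] roll -0.1 | F [-0.6 -0.3  0. ] open 0.25 gf 58.9
[[427.298  422.3765]]
```

```bash
python3 -m pendant '[[0,0,1,0],[0,0,2,0],[0,0,2.5,0],[0,0,2.9,0],[0,0,3,0],[0,0,3,0]]'
```

```text
time_s: 8.77
eef_pos: [0.413, -0.0688, 0.0311]
eef_rot: [0.0, 0.772, 0.635, 0.0]
wrist_force: [0.3, -0.5, -0.5]
opening: 0.246
grasp_force: 59.1
```

```bash
python3 -m pendant '[[0,0,0.1,0],[0,0,0.2,0],[0,0,0.2,0]]'
```

```text
time_s: 9.02
eef_pos: [0.4132, -0.0687, 0.0309]
eef_rot: [0.0, 0.772, 0.636, -0.0]
wrist_force: [-10.0, 1.6, 27.2]
opening: 0.245
grasp_force: 62.6
```

```bash
python3 -m pendant '[[0,0,-0.1,0],[0,0,-0.1,0],[0,0,-0.1,0],[0,0,-0.1,0],[0,0,-0.1,0],[0,0,-2,0],[0,0,-5,0],[0,0,-8,0],[0,0,-8,7],[0,0,-8,14],[0,0,-8,21],[0,0,-8,28]]' 0.8; python3 -m pendant '[[0,0,0,7],[0,0,0,14],[0,0,0,21],[0,0,0,28],[0,0,0,35],[0,0,0,42],[0,0,0,49],[0,0,0,56],[0,0,0,62],[0,0,0,62],[0,0,0,62]]';  python3 - <<'E'
from h import *
go([.413,-.0688,.05],CP[2]+np.pi/2)
import cv2
im=imaging.camera("scene")[...,::-1]
print(proj("scene",[.413,-.0688,.036]))
cv2.imwrite("pics/c4.png",cv2.resize(im[170:290,180:340],None,fx=5,fy=5,interpolation=cv2.INTER_CUBIC))
E
```

```text
time_s: 10.02
eef_pos: [0.4125, -0.0681, 0.1088]
eef_rot: [0.0, 0.904, 0.427, 0.0]
wrist_force: [-0.5, 0.4, 0.3]
opening: 0.798
grasp_force: 0.0
time_s: 10.93
eef_pos: [0.4124, -0.068, 0.1086]
eef_rot: [-0.0, 0.995, -0.095, -0.0]
wrist_force: [0.9, 0.7, 0.5]
opening: 0.8
grasp_force: 0.0
t 10.9333 pos [ 0.4124 -0.068   0.1086] yaw -1.761 q6 1.31 ->  [0.08 0.07 5.86] roll 0.1 | F [0.9 0.7 0.5] open 0.8 gf 0.0
[[231.8167 245.968 ]]
```

View pics/c4.png

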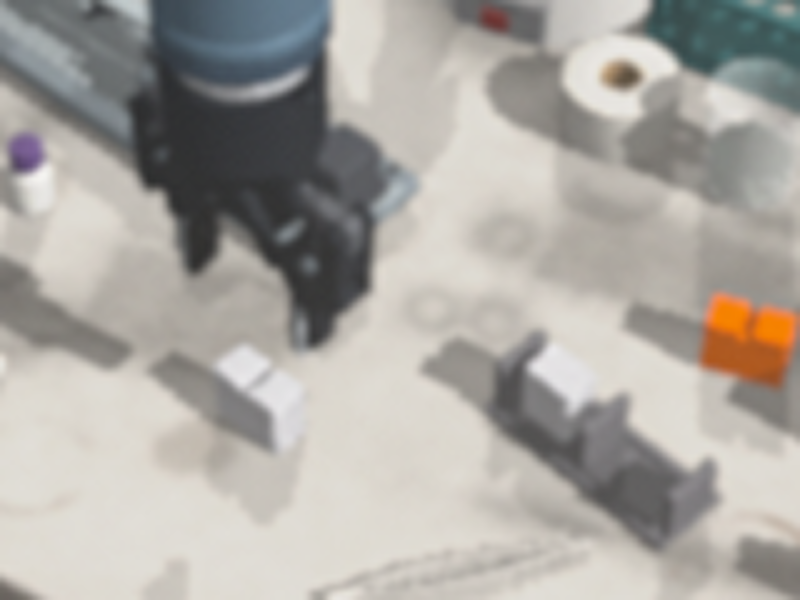

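The coupon stands upright at crop (259,378), as predicted, and the gauge is still in its bay. The fingers (195,270) and (312,345) straddle its ends. Descend and grip.

```bash
python3 -m pendant '[[0.1,0.1,3,0],[0.1,0.1,6,0],[0.1,0.1,7.7,0],[0.1,0.1,7.7,0],[0.1,0.1,7.7,0]]';python3 -m pendant '[[0,0,0,0],[0,0,0,0],[0,0,0,0],[0,0,0,0],[0,0,0,0]]' 0; python3 -m pendant '[[0,0,-2,0],[0,0,-5,0],[0,0,-8,-7],[0,0,-9,-14],[0,0,-9,-21],[0,0,-9,-28],[0,0,-9,-35],[0,0,-9,-42],[0,0,-9,-49],[0,0,-9,-56],[0,0,-9,-63],[0,0,-9,-63]]';python3 - <<'E'
from h import *
go(w(TES,(.100,0,.12))[0],TES[2]+np.pi/2)
E
```

```text
time_s: 11.4
eef_pos: [0.4126, -0.0689, 0.0312]
eef_rot: [-0.0, 0.995, -0.096, -0.001]
wrist_force: [0.7, 0.3, 0.6]
opening: 0.797
grasp_force: 0.0
time_s: 11.82
eef_pos: [0.4148, -0.0699, 0.0334]
eef_rot: [0.001, 0.995, -0.096, 0.002]
wrist_force: [0.2, -0.6, 6.4]
opening: 0.507
grasp_force: 61.5
time_s: 12.82
eef_pos: [0.4135, -0.0693, 0.1223]
eef_rot: [0.0, 0.898, 0.44, 0.0]
wrist_force: [0.1, 0.9, -0.7]
opening: 0.502
grasp_force: 61.2
t 12.8167 pos [ 0.4135 -0.0693  0.1223] yaw -0.66 q6 0.21 ->  [14.25  7.14  0.24] roll -28.4 | F [ 0.1  0.9 -0.7] open 0.5 gf 61.2
```

```bash
python3 -m pendant '[[3.5,1.8,0,-7],[7,3.6,0,-14],[10.5,5.4,0,-21],[14.2,7.1,0,-28.4],[14.2,7.1,0,-28.4],[14.2,7.1,0,-28.4],[14.2,7.1,0,-28.4]]'; python3 - <<'E'
from h import *
go(w(TES,(.100,0,.12))[0],TES[2]+np.pi/2)
A=lambda L:np.array(L,float)/6+[142-.42,180-.42]
S=lambda L:np.array(L,float)/4+[150-.375,110-.375]
L=[(-.15,.045,.02),(.15,.045,.02),(.15,-.045,.02),(-.15,-.045,.02),(.115,.018,.062),(.115,-.018,.062)]
uv=A([(68,33),(745,130),(718,333),(38,235),(655,165),(645,258)])
uvs=S([(160,203),(452,385),(365,447),(85,248)])
p,r=fit("scene",L[:4],uvs,TES);print("scene",p,r.round(2).tolist())
r=least_squares(lambda p:np.r_[(proj("top",w(p,L))-uv).ravel(),(proj("scene",w(p,L[:4]))-uvs).ravel()],TES);print("joint",r.x)
# anvil by itself: top centre-line
for z,(u,v) in ((.062,(650,211.5)),): 
    P=unproj("top",A([(u,v)])[0],z); d=P[:2]-TES[:2]; print("anvil face mid in tester frame",R.from_euler("z",-TES[2]).apply([*d,0]))
import cv2
im=imaging.camera("scene")[...,::-1]
cv2.imwrite("pics/c5.png",cv2.resize(im[150:240,200:300],None,fx=6,fy=6,interpolation=cv2.INTER_CUBIC))
E
```

```text
time_s: 13.4
eef_pos: [0.5562, -0.001, 0.1214]
eef_rot: [-0.0, 0.765, 0.644, -0.0]
wrist_force: [-0.4, -0.1, -0.0]
opening: 0.502
grasp_force: 61.4
t 13.4 pos [ 0.5562 -0.001   0.1214] yaw -0.172 q6 -0.04 ->  [0.07 0.1  0.14] roll -0.4 | F [-0.4 -0.1 -0. ] open 0.5 gf 61.4
scene [ 0.5749  0.1017 -1.7583] [[1.48, -2.27], [0.8, -0.65], [0.09, 1.51], [-2.38, 0.73]]
joint [ 0.5739  0.099  -1.7427]
anvil face mid in tester frame [0.1145 0.0004 0.    ]
```

View pics/c5.png

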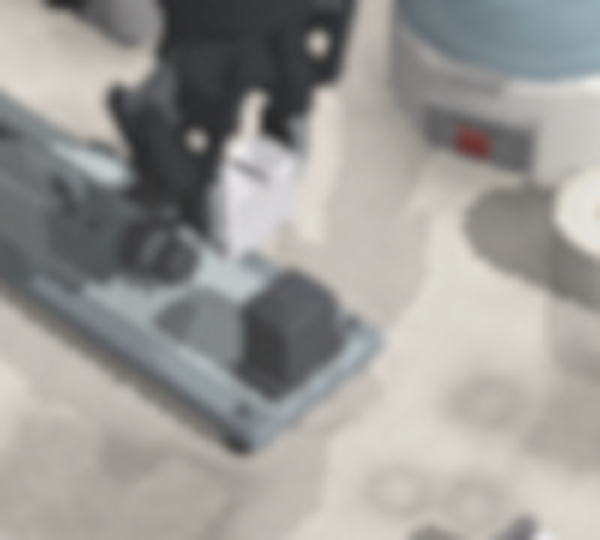

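The coupon is held at crop (255,195), 60 mm above its seat in the gap between the nose (175,255) and the anvil (290,330). An independent anvil-face measurement gives (114.5, 0.4) mm in the tester frame, against 115, 0. Lower it.

```bash
python3 -m pendant '[[0.1,0.1,0,-0.4],[0.1,0.1,2,-0.4],[0.1,0.1,4,-0.4],[0.1,0.1,5.5,-0.4],[0.1,0.1,6.3,-0.4],[0.1,0.1,6.6,-0.4],[0.1,0.1,6.6,-0.4]]'; python3 - <<'E'
from h import *
go(w(TES,(.104,0,.0534))[0],TES[2]+np.pi/2)
E
```

```text
time_s: 14.03
eef_pos: [0.5574, -0.0008, 0.0556]
eef_rot: [-0.0, 0.762, 0.647, -0.0]
wrist_force: [0.3, 0.2, -0.6]
opening: 0.502
grasp_force: 61.5
t 14.0333 pos [ 0.5574 -0.0008  0.0556] yaw -0.163 q6 -0.05 ->  [-0.38 -0.02  0.22] roll 0.1 | F [ 0.3  0.2 -0.6] open 0.5 gf 61.5
```

Clear of everything. Advance to the anvil just above the bed until contact.

```bash
python3 -m pendant '[[-0.1,0,0.1,0],[-0.2,0,0.1,0],[-0.3,0,0.1,0],[-0.3,0,0.1,0]]'; python3 -m pendant '[[-0.1,0,0,0],[-0.1,0,0,0]]'
```

```text
time_s: 14.37
eef_pos: [0.5583, -0.0016, 0.0557]
eef_rot: [-0.0, 0.762, 0.647, 0.002]
wrist_force: [2.3, 9.8, -2.1]
opening: 0.505
grasp_force: 61.3
time_s: 14.53
eef_pos: [0.5584, -0.0016, 0.0558]
eef_rot: [-0.001, 0.762, 0.647, 0.003]
wrist_force: [3.0, 14.2, -1.9]
opening: 0.499
grasp_force: 61.4
```

```bash
python3 -m pendant '[[0.15,0,0,0],[0.15,0,0.1,0],[0.15,0,0.2,0],[0.15,0,0.2,0]]'; python3 -m pendant '[[0,0,0.1,0],[0,0,0.1,0]]'
```

```text
time_s: 14.87
eef_pos: [0.5586, -0.0016, 0.0541]
eef_rot: [0.0, 0.762, 0.647, 0.002]
wrist_force: [0.8, 8.4, 0.9]
opening: 0.5
grasp_force: 61.8
time_s: 15.03
eef_pos: [0.5588, -0.0016, 0.0534]
eef_rot: [0.0, 0.762, 0.647, 0.002]
wrist_force: [0.4, 7.3, 3.7]
opening: 0.505
grasp_force: 61.8
```

```bash
python3 -m pendant '[[0.1,-0.15,-0.1,0],[0.1,-0.15,-0.1,0],[0.05,-0.15,0,0],[0.05,-0.15,0.05,0]]'; python3 - <<'E'
from h import *
go(w(TES,(.104,0,.0534))[0],TES[2]+np.pi/2)
E
```

```text
time_s: 15.37
eef_pos: [0.5573, -0.0014, 0.0534]
eef_rot: [0.0, 0.762, 0.647, 0.001]
wrist_force: [-3.8, 8.4, 18.1]
opening: 0.5
grasp_force: 63.5
t 15.3667 pos [ 0.5573 -0.0014  0.0534] yaw -0.163 q6 -0.06 ->  [-0.32 -0.02 -0.  ] roll 0.1 | F [-3.8  8.4 18.1] open 0.5 gf 63.5
```

```bash
python3 -m pendant '[[0,0,0,0],[0,0,0,0],[0,0,0,0],[0,0,-1.5,0],[0,0,-4,0],[0,0,-8,0],[0,0,-12,0],[3.5,0,-16,0],[7,0,-18,0],[11,0,-18,0],[13,0,-18,0],[13,0,-18,0]]' 0.72; python3 - <<'E'
from h import *
go(w(TES,(.048,0,.12))[0],TES[2]+np.pi/2)
import cv2
im=imaging.camera("scene")[...,::-1];im2=imaging.camera("top")[...,::-1]
o=np.hstack([cv2.resize(i,(400,400),interpolation=cv2.INTER_CUBIC) for i in(im[165:225,200:260],im2[190:235,225:270])])
cv2.imwrite("pics/c6.png",o)
C=w(TES,[(.104-.011,-.022,.056),(.104-.011,.022,.056),(.115,.022,.056),(.115,-.022,.056),(.104-.011,-.022,.02)])
print("scene crop",((proj("scene",C)-[200,165])*400/60).round(0).tolist(),"top crop",((proj("top",C)-[225,190])*400/45+[400,0]).round(0).tolist())
E
```

```text
time_s: 16.37
eef_pos: [0.5778, 0.1303, 0.2325]
eef_rot: [0.0, 0.761, 0.649, 0.001]
wrist_force: [-0.2, 0.1, -1.3]
opening: 0.72
grasp_force: 0.0
t 16.3667 pos [0.5778 0.1303 0.2325] yaw -0.158 q6 0.18 ->  [-8.07  0.04 11.23] roll 0.4 | F [-0.2  0.1 -1.3] open 0.72 gf 0.0
scene crop [[220.0, 228.0], [293.0, 172.0], [332.0, 196.0], [259.0, 253.0], [222.0, 289.0]] top crop [[535.0, 291.0], [557.0, 135.0], [635.0, 146.0], [613.0, 302.0], [543.0, 297.0]]
```

View pics/c6.png

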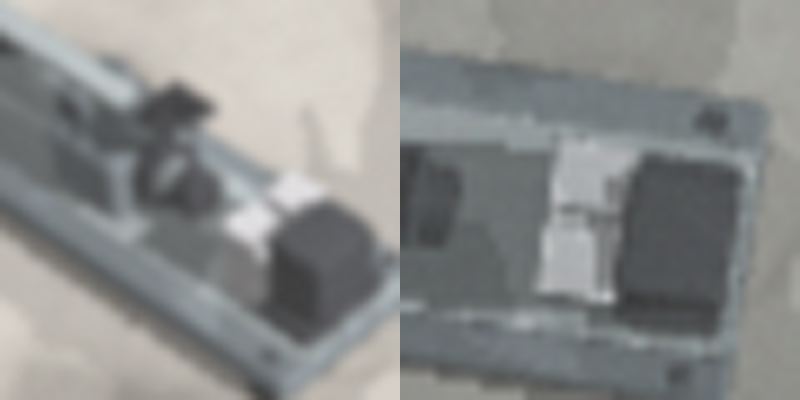

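The top crop shows the coupon corners at (538,295), (557,137), (640,150) and (613,303), within about 1 mm of the prediction for the seat. It stands square and centred on the anvil. Now shut the fingers and go above the paddle.

```bash
python3 -m pendant '[[-3,0,0,0.4],[-6,0,2,0.4],[-8,0,5,0.4],[-8,0,8,0.4],[-8,0,10.7,0.4],[-8,0,10.7,0.4],[-8,0,10.7,0.4]]' 0; python3 - <<'E'
from h import *
go(w(TES,(.048,0,.102))[0],TES[2]+np.pi/2)
E
```

```text
time_s: 17.05
eef_pos: [0.5627, 0.046, 0.1228]
eef_rot: [-0.002, 0.765, 0.644, -0.002]
wrist_force: [-0.1, -0.6, -0.0]
opening: -0.003
grasp_force: 0.0
t 17.05 pos [0.5627 0.046  0.1228] yaw -0.171 q6 0.04 ->  [0.52 0.23 2.07] roll -0.4 | F [-0.1 -0.6 -0. ] open -0.0 gf 0.0
```

```bash
python3 -m pendant '[[0.5,0.2,0,-0.4],[0.5,0.2,0.8,-0.4],[0.5,0.2,1.6,-0.4],[0.5,0.2,1.8,-0.4],[0.5,0.2,1.8,-0.4]]'; python3 - <<'E'
from h import *
go(w(TES,(.048,0,.092))[0],TES[2]+np.pi/2)
E
```

```text
time_s: 17.47
eef_pos: [0.5666, 0.052, 0.1057]
eef_rot: [-0.0, 0.762, 0.648, -0.0]
wrist_force: [-0.5, -0.2, 0.2]
opening: -0.004
grasp_force: 0.0
t 17.4667 pos [0.5666 0.052  0.1057] yaw -0.162 q6 0.04 ->  [-0.14 -0.06  1.37] roll 0.2 | F [-0.5 -0.2  0.2] open -0.0 gf 0.0
```

```bash
python3 -m pendant '[[-0.1,0,0.3,0],[-0.1,0,0.6,0],[-0.1,0,0.9,0],[-0.1,0,1.2,0],[-0.1,0,1.4,0],[-0.1,0,1.4,0],[-0.1,0,1.4,0]]'
```

```text
time_s: 18.05
eef_pos: [0.5674, 0.0501, 0.0927]
eef_rot: [0.001, 0.762, 0.648, 0.0]
wrist_force: [-0.3, -5.9, 4.5]
opening: 0.001
grasp_force: 2.8
```

```bash
python3 -m pendant '[[0,0,-2,0],[0,0,-5,0],[0,0,-9,0],[3.5,0,-13,0],[7,0,-15,0],[11,0,-15,0],[13,0,-15,0],[13,0,-15,0]]'; python3 - <<'E'
from h import *
import cv2
im=imaging.camera("scene")[...,::-1];im2=imaging.camera("top")[...,::-1]
o=np.hstack([cv2.resize(im[130:250,160:280],(400,400),interpolation=cv2.INTER_CUBIC),cv2.resize(im2[190:235,225:270],(400,400),interpolation=cv2.INTER_CUBIC)])
cv2.imwrite("pics/c7.png",o)
p=[w(TES,(x,0,.101))[0] for x in(-.09,-.107,-.135)]; print(((proj("scene",p)-[160,130])*400/120).round(0).tolist())
E
```

```text
time_s: 18.72
eef_pos: [0.5877, 0.1846, 0.243]
eef_rot: [-0.001, 0.761, 0.649, 0.002]
wrist_force: [-0.1, -0.5, -0.1]
opening: -0.003
grasp_force: 0.0
[[103.0, 80.0], [89.0, 71.0], [67.0, 58.0]]
```

View pics/c7.png

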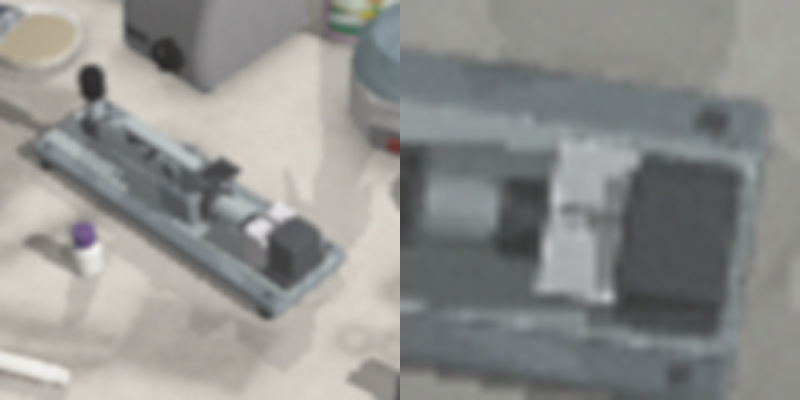

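The striker has fired. The knob sits at crop (91,70), which matches about 0.017 travel (predicted (89,71)). The nose bears on the coupon's middle, and the coupon is centred on the anvil. The arm is clear.

```bash
python3 -c "
from bench import workorder
print(workorder.hand_in())"
```

```text
the job is handed in; nothing more can be done
None
```

The impact test is done and handed in at about 19 s of the 61 s allowed: the striker was drawn and held, the grooved coupon was regripped on the bench and stood centred against the anvil, and pressing the paddle fired the striker and pinned it there; the gauge block and other items were not touched.

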